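Three samples back to their own stations

ROBOT

A 6-joint arm with a two-finger parallel gripper is mounted at the origin on the work surface. World frame = base frame: x ahead of the robot, y to its left, z up, the work surface at z = 0. Lengths are in m, angles in rad, forces in N, time in s.
With the tool pointing down it reaches from about 0.35 to 0.975 m from the base axis. Payload 4.9 kg.
Tool frame: the origin (TCP) lies at the very end of the fingers, on their centre line; the grasp point (between the pads) lies 19 mm behind it (ctrl.grip_point_offset is the distance from the TCP to the grasp point, in m); z points along the fingers, y is the line along which they close (so a half turn about z gives the same grasp; the last joint's range is limited). The gripper opens to 85 mm and grips with 20 to 120 N. Pads are 22 mm wide; open, the fingers measure 114 mm over their backs; the gripper's body (76 mm by 85 mm) begins 54 mm behind the grasp point. The pads swing forward as they close: fully open they stand 13 mm farther back than shut.
Start: joints at [-1.294, 0.053, 1.613, -0, 1.476, -0.119], TCP at [0.241, -0.577, 0.231] pointing down, gripper open.
Joint ranges: [-3.01, 3.01], [-1.01, 2.22], [0.06, 2.58], [-1.02, 4.17], [0.09, 2.62], [-3.14, 3.14]. Speed limits (rad/s): [2.57, 2.57, 3.14, 3.14, 3.14, 3.14].

INTERFACE

Orientations are given as a rotation vector (axis times angle).
In Python, from station import ctrl gives the robot as it stands.
- The arm moves only by the tool send_rows, never from a script. Its argument "rows" is a list of rows, each a list of 3 entries, a list of its own where there are three numbers: the finger opening in cm, from 0 to 8.54, then the shift along the tool's x, y, z in cm, then the turn about the tool's z in degrees. A call has 1 to 10 rows; each row shifts and turns the commanded pose from where the row before left it, along the tool's axes as they then stand; what a row does not reach is not made up. A row lasts 1/8 s, in which the tool goes at most 62.5 mm and 10.7 degrees, less where a joint would pass 70% of its speed; a pose out of reach is approached as far as the arm can. A call with a gripper value outside its range is refused whole. The fingers move at their own pace and stop on an object; "newtons" is the grip in N (left out, the last holds). Time passes only in rows, so rows that do not move let the fingers close. It gives the time, the measured TCP pose, the force, the opening and the grip force at its end, in the units of the state.
- ctrl.get_obs(): the state, without advancing time (a new reading comes with each control period).
- ctrl.get_image(name): name is "scene" or "top" or "wrist"; returns a dict with "frame" (480x640x3 uint8, red, green, blue), "range_z" (480x640 float32, m along the optical axis (not along the pixel's ray), 0 where there is no reading), "fx", "fy", "cx", "cy" (pixels), "cam_to_world" (4x4, takes a point from camera to world coordinates). Camera axes: x right, y down, z forward; pixel columns grow to the right and rows downward; lengths in m; the calibration is good to about 2 mm. A picture is of the moment at which its call begins.
- ctrl.finish_job(): hands the job in; it is judged then, once.
The state is a dict: "t": time; "q": joint angles; "dq": joint speeds; "effort": joint torques, N m; "tool_pos": TCP position; "tool_rot": TCP orientation; "contact_force": force on the tool from outside, world axes, zero at the start; "wrist_torque": the same for the moment, N m; "opening": finger opening in m; "grip_force": force on a finger pad.
Only numpy, scipy, OpenCV 4.12 (cv2) and the standard library are available. Lean on these libraries where they do the work, as an engineer would, in place of code of your own. Each camera call takes 0.05 s, during which the arm holds its last target. There are 200 camera calls.

TASK

Three samples stand at each other's stations on the lab bench: put the screw-cap jar on the middle of the magnetic stirrer's round plate, the square block of microtubes on the middle of the cold plate, and the long tube carrier lengthwise in the middle of the white sample tray. Each station holds only one, and the empty rubber mat is free for parking one of them meanwhile. Keep all three upright, set them down gently without dropping them, and leave the specimen pot, the dropper bottle and the timer where they are.

Things in the scene. Friction and masses are not known exactly. Their poses are not given: they have to be found in the camera images.
- jar_centre (a point): screw-cap jar, loose, about 0.2 kg: round amber glass body 56 mm in diameter with straight sides up to 50 mm, paper label, ribbed white screw cap 50 mm in diameter; 80 mm high in all. The point is on its axis, 40 mm above its underside; z is up. It starts in the sample tray and belongs on the stirrer.
- block_centre (a point): block of microtubes, loose, about 0.18 kg: black plastic block 56 x 56 mm and 46 mm high, with nine small white-capped microtubes (3 x 3) standing 12 mm out of its top, 58 mm high in all. The point is on its vertical axis, 29 mm above its underside; x and y are square to its sides, z is up. It starts on the stirrer and belongs on the cold plate, any way round.
- carrier_centre (a point): tube carrier, loose, about 0.22 kg: narrow grey single-row rack 120 mm long (along its x), 26 mm wide (along its y) and 62 mm high, with two capped tubes towards each end (17 mm caps reaching to 84 mm high, centres 23.5 and 46.5 mm from the middle) and an empty place with flat sides in the middle, where it is gripped across its width. The point is at the middle, 42 mm above its underside; z is up. It starts on the cold plate and belongs in the sample tray, either way round.
- stirrer_top (a point): magnetic stirrer, fixed: white housing 140 mm wide and 175 mm long with a dark front panel and knob on its -x side, and a round flat stainless-steel top plate 132 mm in diameter. The point is the centre of the plate's top face, 58 mm above the bench; z is up.
- cold_top (a point): cold plate, fixed: grey housing 150 mm wide and 165 mm long with black side vents and a dark front panel on its -x side, and a square bare aluminium flat top plate 124 x 124 mm. The point is the centre of the plate's top face, 58 mm above the bench; z is up.
- tray_floor (a point): white sample tray, fixed: shallow, 84 mm (along its x) by 170 mm (along its y) outside, with walls 4 mm thick and a rim 14 mm above the bench (8 mm above its floor), inside 76 x 162 mm. The point is the centre of its inner floor, 6 mm above the bench; its y axis runs lengthwise.
- mat_top (a point): empty square black rubber bench mat, fixed, 150 x 150 mm and 5 mm thick: the free spot for parking one sample. The point is the centre of its top face.
- pot_centre (a point): bystander: loose specimen pot, clear with a yellow screw lid, 46 mm in diameter, 60 mm high. The point is on its axis, 30 mm up. To be left alone.
- dropper_centre (a point): bystander: loose white dropper bottle with a pointed tip, 30 mm in diameter, 75 mm high. The point is on its axis, 37 mm up. To be left alone.
- timer_centre (a point): bystander: loose flat grey bench timer, 55 x 70 mm, 18 mm high, with a display. The point is at its centre, 9 mm up. To be left alone.
Mind the look-alikes: they are no part of the job. What is shaped like the part that bears carrier_centre but red is not meant. Leave any blue look-alike of the part that bears tray_floor alone.

How it is judged:
By the outcome, as a careful person would: the job done as asked, in the order asked, and still so for the second after the job is handed in, with the robot touching nothing.
It also fails if it takes over 109 s, if anything falls off the work surface, if the arm or the gripper's body presses on something with over 40 N, if the wrist force passes 120 N, or if a joint passes its speed limit or range.

## Working session

There is one attempt and no reset: what is moved stays moved. The work goes in short steps, Python scripts to look and compute and a tool call to move; the robot and the scene stay as the last step left them, time stands still between calls to the robot, and variables do not carry over. Pictures are saved under pics/ and viewed, at most 14 in all, crops included, and the job is handed in when it is done.

Besides the shell and the picture viewer there is one more tool, called after ">>>" by a JSON object that holds its "op" and its "data". send_rows: Moves the arm, as the interface text tells. Its arguments: {"type":"object","properties":{"rows":{"type":"array","items":{"type":"array"}},"newtons":{"type":"number"}},"required":["rows"]}

```bash
mkdir -p pics; ls
cat > h.py <<'E'
import numpy as np, cv2
from station import ctrl
def shot(name,fn=None):
    im=ctrl.get_image(name)
    if fn: cv2.imwrite('pics/'+fn,im['frame'][:,:,::-1])
    return im
def cloud(im):
    z=im['range_z'];v,u=np.mgrid[:480,:640]
    p=np.stack([(u-im['cx'])/im['fx']*z,(v-im['cy'])/im['fy']*z,z,np.ones_like(z)],-1)
    w=p@np.array(im['cam_to_world']).T
    w=w[...,:3];w[z==0]=np.nan
    return w
E
python3 - <<'E'
from h import *
for n in ['top','scene']:
    im=shot(n,n+'1.png'); np.savez(n+'1.npz',w=cloud(im),f=im['frame'])
    print(n,im['fx'],np.round(im['cam_to_world'],3).tolist())
o=ctrl.get_obs();print({k:np.round(v,3).tolist() for k,v in o.items()})
E
```

```text
pics
top 450.48405585527485 [[0.004, -0.998, 0.07, 0.325], [-1.0, -0.005, -0.013, 0.094], [0.013, -0.07, -0.997, 1.183], [0.0, 0.0, 0.0, 1.0]]
scene 509.9864904381002 [[0.36, 0.577, -0.733, 1.235], [0.933, -0.242, 0.268, -0.206], [-0.023, -0.78, -0.625, 0.771], [0.0, 0.0, 0.0, 1.0]]
{'t': 0.1, 'q': [-1.294, 0.053, 1.614, 0.0, 1.476, -0.119], 'dq': [0.002, -0.003, -0.003, -0.001, 0.001, -0.001], 'effort': [0.0, -39.491, -37.136, -0.0, 0.004, -0.0], 'tool_pos': [0.241, -0.576, 0.23], 'tool_rot': [-3.078, -0.617, 0.0], 'contact_force': [0.144, 0.145, -0.086], 'wrist_torque': [-0.067, -0.048, -0.04], 'grip_force': 0.0, 'opening': 0.085}
```

View pics/top1.png

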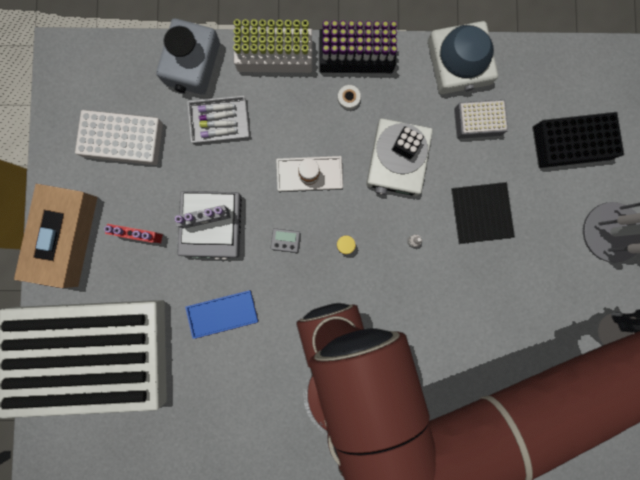

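View pics/scene1.png

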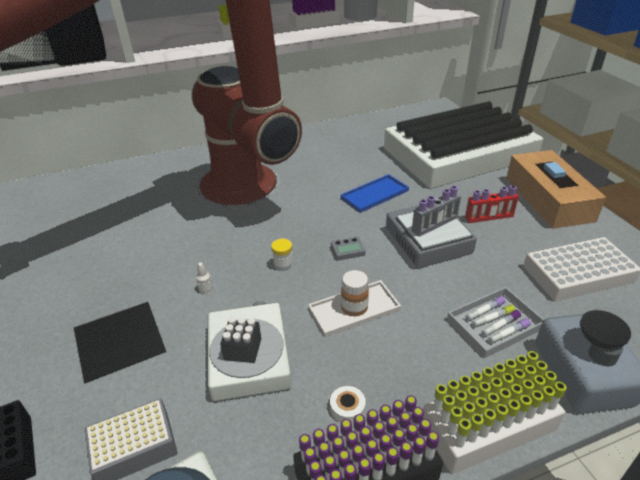

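Top view, each as (column, row):
- Grey carrier on the cold plate at (203,216). The red look-alike at (133,234) is not meant.
- White tray at (309,174) holding the jar. The blue tray at (222,314) is not meant.
- Block at (408,142) on the stirrer at (400,157).
- Mat at (484,212).

The grey carrier and the white tray fit the descriptions. Next I measure them and enlarge a crop to confirm.

```bash
cat >> h.py <<'E'
def rect(w,m,name=''):
    """largest blob of mask -> min-area rectangle in world xy (cm), long-side yaw (deg)"""
    n,l,s,c=cv2.connectedComponentsWithStats(m.astype(np.uint8))
    if n<2: print(name,'none'); return
    k=1+np.argmax(s[1:,4]); p=w[l==k][:,:2]*100; p=p[np.isfinite(p).all(1)]
    (c0,sz,a)=cv2.minAreaRect(p.astype(np.float32))
    if sz[1]>sz[0]: a+=90; sz=sz[::-1]
    print(name,'px',np.round(c[k]).tolist(),'n',s[k,4],'ctr',np.round(c0,2),'size',np.round(sz,2),'yaw',round((a+90)%180-90,1),'z med',round(float(np.nanmedian(w[l==k][:,2]))*100,2))
E
python3 - <<'E'
from h import *
d=np.load('top1.npz');w=d['w'];f=d['f'];z=w[...,2]
hsv=cv2.cvtColor(f,cv2.COLOR_RGB2HSV)
def box(u0,u1,v0,v1):
    m=np.zeros((480,640),bool);m[v0:v1,u0:u1]=1;return m
V=hsv[...,2];S=hsv[...,1]
tr=box(265,355,145,205);st=box(355,445,110,205);co=box(165,250,180,270)
rect(w,tr&(V>150)&(S<60)&(z<.03),'tray');rect(w,tr&(z>.07),'jar top')
rect(w,st&(z>.04)&(z<.075),'stirrer housing');rect(w,st&(z>.09),'block')
rect(w,co&(z>.035)&(z<.075),'cold housing');rect(w,co&(z>.05)&(z<.075)&(V>190),'cold plate');rect(w,co&(z>.10),'carrier')
rect(w,box(440,530,170,255)&(V<50),'mat')
rect(w,box(325,370,225,265)&(z>.05),'pot');rect(w,box(405,430,225,255)&(z>.03),'dropper');rect(w,box(265,310,220,260)&(z>.012),'timer')
rect(w,box(95,164,210,255)&(z>.03),'red')
for c in [(209,235),(420,160),(330,180),(484,212)]: print(c,np.round(w[c[1],c[0]],3))
cv2.imwrite('pics/crop1.png',cv2.resize(f[130:260,90:450,::-1],None,fx=2.2,fy=2.2,interpolation=cv2.INTER_CUBIC))
E
```

```text
tray px [308.0, 173.0] n 1533 ctr [57.18 10.5 ] size [17.5   9.12] yaw -87.4 z med 0.7
jar top px [308.0, 168.0] n 343 ctr [56.66 10.63] size [4.98 4.84] yaw -70.6 z med 8.63
stirrer housing px [398.0, 159.0] n 3126 ctr [ 60.13 -12.67] size [19.28 14.05] yaw -10.9 z med 5.46
block px [408.0, 141.0] n 547 ctr [ 63.18 -13.9 ] size [5.71 5.59] yaw -27.4 z med 10.62
cold housing px [209.0, 226.0] n 3313 ctr [42.96 35.82] size [16.9  15.23] yaw -1.8 z med 5.61
cold plate px [206.0, 201.0] n 672 ctr [48.34 35.73] size [12.2   4.53] yaw -88.0 z med 5.85
carrier px [200.0, 215.0] n 611 ctr [44.41 36.13] size [12.08  2.69] yaw -77.2 z med 12.18
mat px [483.0, 213.0] n 2994 ctr [ 46.79 -35.51] size [14.87 14.54] yaw -83.1 z med 0.53
pot px [345.0, 244.0] n 262 ctr [37.92  1.21] size [4.28 4.27] yaw -0.9 z med 6.04
dropper px [415.0, 240.0] n 113 ctr [ 39.19 -16.67] size [2.83 2.66] yaw 20.1 z med 4.71
timer px [285.0, 240.0] n 570 ctr [39.25 16.7 ] size [6.99 5.5 ] yaw 83.1 z med 1.85
red px [131.0, 233.0] n 561 ctr [40.63 54.82] size [12.1   2.58] yaw 80.3 z med 6.43
(209, 235) [0.401 0.352 0.06 ]
(420, 160) [ 0.595 -0.177  0.06 ]
(330, 180) [0.553 0.049 0.003]
(484, 212) [ 0.47  -0.359  0.003]
```

View pics/crop1.png

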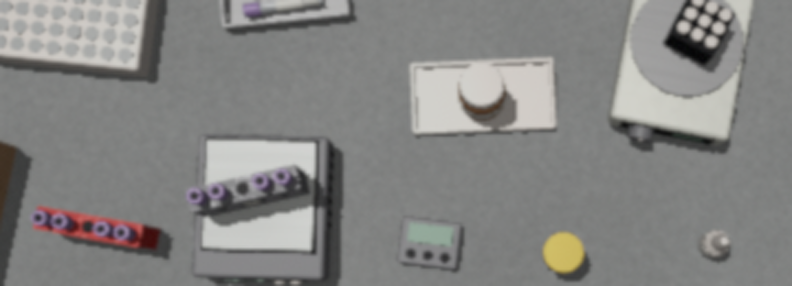

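The crop shows the grey carrier at about (247,188) and the red one at (95,225). The white tray with the jar is at (482,95), and the steel disc carries the block. These are the parts meant. One more measurement for the plate centres.

```bash
cat >> h.py <<'E'
def ray(im,uv,z):
    T=np.array(im['cam_to_world']);uv=np.atleast_2d(uv).astype(float)
    d=np.c_[(uv[:,0]-im['cx'])/im['fx'],(uv[:,1]-im['cy'])/im['fy'],np.ones(len(uv))]@T[:3,:3].T
    return (T[:3,3]+d*((z-T[2,3])/d[:,2])[:,None])[:,:2]*100
def go(x,y,z,yaw):
    """steps (cm, deg) in tool axes, turn done first, to a TCP at x,y,z (cm) with tool x at yaw"""
    from scipy.spatial.transform import Rotation as R
    o=ctrl.get_obs();M=R.from_rotvec(o['tool_rot']).as_matrix();p=np.array(o['tool_pos'])*100
    y0=np.degrees(np.arctan2(M[1,0],M[0,0]));t=-((yaw-y0+90)%180-90)
    a=np.radians(y0-t);B=np.array([[np.cos(a),np.sin(a),0],[np.sin(a),-np.cos(a),0],[0,0,-1]])
    print('tcp',p.round(2),'yaw',round(y0,1),'tilt',M[:,2].round(3),'| turn',round(t,1),'then shift',(B.T@(np.array([x,y,z])-p)).round(2), 'q6',round(o['q'][5],2))
E
python3 - <<'E'
from h import *
im=shot('top');f=im['frame'];w=cloud(im);z=w[...,2];hsv=cv2.cvtColor(f,cv2.COLOR_RGB2HSV);V=hsv[...,2].astype(int);S=hsv[...,1]
print('stirrer V samples',[f[v,u].tolist() for u,v in [(390,160),(415,165),(385,180),(420,130)]],'cold',[f[v,u].tolist() for u,v in [(200,200),(225,240),(238,240)]])
m=np.zeros((480,640),np.uint8);m[115:205,360:445]=1
g=((m>0)&(z>.045)&(z<.07)&(V<185)&(V>110)).astype(np.uint8)
c=max(cv2.findContours(g,0,1)[0],key=len)
h=cv2.convexHull(c)[:,0];(cc,r)=cv2.minEnclosingCircle(h);p=ray(im,h,.058);A=np.c_[2*p,np.ones(len(p))];s=np.linalg.lstsq(A,(p**2).sum(1),rcond=None)[0]
print('disc px',cc,r,'world',s[:2],'R',np.sqrt(s[2]+s[:2]@s[:2]))
m[:]=0;m[180:270,165:250]=1
g=((m>0)&(z>.045)&(z<.075)&(V>190)).astype(np.uint8)
pts=np.argwhere(g)[:,::-1];h=cv2.convexHull(pts.astype(np.float32))[:,0];print('cold',cv2.minAreaRect(ray(im,h,.058).astype(np.float32)))
g=np.zeros((480,640),np.uint8);g[145:205,265:355]=1
pts=np.argwhere((g>0)&(V>150)&(S<60)&(z<.03))[:,::-1];h=cv2.convexHull(pts.astype(np.float32))[:,0];print('tray',cv2.minAreaRect(ray(im,h,.014).astype(np.float32)))
go(63.2,-13.9,25,-27.4)
E
```

```text
stirrer V samples [[158, 158, 158], [151, 151, 150], [208, 208, 200], [188, 188, 181]] cold [[203, 205, 202], [204, 206, 203], [46, 47, 47]]
disc px (401.5, 149.0) 36.90877151489258 world [ 62.38392089 -13.09558797] R 8.703432263793763
cold ((44.415252685546875, 35.7326774597168), (11.984854698181152, 12.10135269165039), 89.14871215820312)
tray ((56.98323440551758, 10.484573364257812), (8.67264175415039, 17.31169319152832), 2.759533405303955)
tcp [ 24.08 -57.62  23.03] yaw 22.7 tilt [-0.001  0.002 -1.   ] | turn 50.1 then shift [ 14.61 -56.82  -1.97] q6 -0.12
```

>>> {"op": "send_rows", "data": {"rows": [[8.5,[0,0,-1],-10],[8.5,[0,0,-1],-10],[8.5,[0,0,0],-10],[8.5,[0,0,0],-10],[8.5,[5,1.3,0],0],[8.5,[5,1.3,0],0],[8.5,[5,1.3,0],0],[8.5,[5,1.3,0],0],[8.5,[5,1.3,0],0],[8.5,[5,1.3,0],0]]}}

```text
t: 1.4
tool_pos: [0.4487, -0.3444, 0.251]
tool_rot: [-2.683, -1.634, 0.0]
contact_force: [-0.1, -0.0, -0.2]
opening: 0.0848
grip_force: 0.0
```

>>> {"op": "send_rows", "data": {"rows": [[8.5,[5,1.3,0],0],[8.5,[5,1.3,0],0],[8.5,[5,1.3,0],0],[8.5,[5,1.3,0],0],[8.5,[3,0.8,0],0],[8.5,[0,0,0],0],[8.5,[0,0,0],0]]}}

```text
t: 2.28
tool_pos: [0.6064, -0.1695, 0.2509]
tool_rot: [-2.683, -1.634, 0.001]
contact_force: [-0.9, 0.0, 0.1]
opening: 0.0847
grip_force: 0.0
```

Run:
```python
from h import *
im=shot('wrist','w1.png');w=cloud(im);z=w[...,2];print(ctrl.get_obs()['t'])
rect(w,(z>.085)&(z<.125),'block any');rect(w,(z>.11)&(z<.125),'caps')
go(63.2,-13.9,25,62.6)
```

```text
2.325
block any px [617.0, 215.0] n 4808 ctr [ 84.24 -29.21] size [11.45  4.59] yaw 78.4 z med 9.68
caps px [353.0, 159.0] n 233 ctr [ 65.54 -13.39] size [1.25 1.23] yaw -70.5 z med 11.65
tcp [ 60.63 -16.98  25.11] yaw 62.6 tilt [-0.001 -0.    -1.   ] | turn 0.0 then shift [3.92 0.87 0.11] q6 0.09
```

View pics/w1.png

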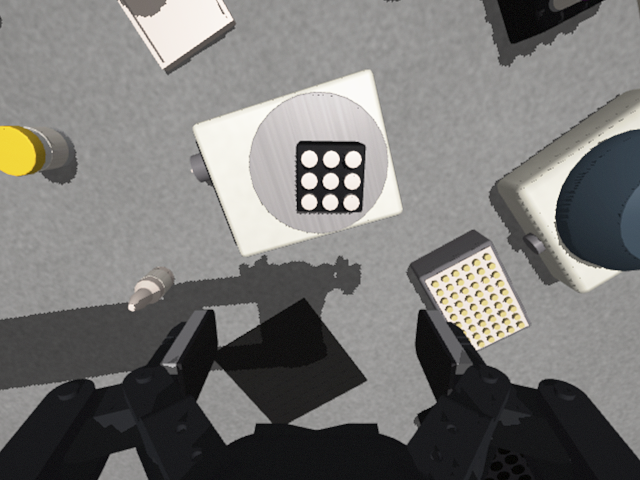

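Wrist view: the block is square to the image at (330,180), the disc is centred near (319,163), and the black mat's far corner shows at (290,360).

```bash
cat >> h.py <<'E'
def circ(p):
    s=np.linalg.lstsq(np.c_[2*p,np.ones(len(p))],(p**2).sum(1),rcond=None)[0]
    return s[:2].round(2),round(float(np.sqrt(s[2]+s[:2]@s[:2])),2)
def blobs(im,m,z,lo,hi):
    n,l,s,c=cv2.connectedComponentsWithStats(m.astype(np.uint8))
    k=[i for i in range(1,n) if lo<s[i,4]<hi]
    return ray(im,c[k],z),s[k,4]
E
python3 - <<'E'
from h import *
im=shot('wrist');f=im['frame'];w=cloud(im);z=w[...,2];V=f.max(2).astype(int)
b=np.zeros((480,640),bool);b[130:220,285:375]=1
p,a=blobs(im,b&(V>200)&(z>.1),.116,60,400);print('caps',len(p),p.mean(0),a)
if len(p)==9: print(cv2.minAreaRect(p.astype(np.float32)))
b[:]=0;b[80:240,240:395]=1
g=b&(z>.05)&(z<.07)&(f.min(2)<200)
e=cv2.Canny(f,60,120)>0
# white housing / disc border: warm-white vs neutral; take mask of not-housing
h=cv2.morphologyEx((g&(V<212)).astype(np.uint8),cv2.MORPH_OPEN,np.ones((7,7)))
c=max(cv2.findContours(h,0,1)[0],key=cv2.contourArea);hu=cv2.convexHull(c)[:,0]
print('disc',cv2.fitEllipse(hu),circ(ray(im,hu,.058)))
print(f[100,300],f[160,270],f[160,220],f[220,300])
E
```

```text
caps 9 [ 63.25564924 -14.05200713] [211 213 207 200 200 198 187 186 190]
((63.25508499145508, -14.04979133605957), (3.403515577316284, 3.4107794761657715), 62.26188659667969)
disc ((303.7379150390625, 180.2486572265625), (91.46501922607422, 130.13583374023438), 130.4772186279297) (array([ 61.89, -13.75]), 5.91)
[219 214 213] [191 185 185] [246 244 237] [184 180 179]
```

Run:
```python
from h import *
im=shot('wrist');f=im['frame'];w=cloud(im);z=w[...,2];V=f.max(2).astype(int)
b=np.zeros((480,640),bool);b[80:245,240:395]=1
for T in (228,235):
    h=cv2.morphologyEx((b&(z>.04)&(V<T)).astype(np.uint8),cv2.MORPH_OPEN,np.ones((9,9)))
    c=max(cv2.findContours(h,0,1)[0],key=cv2.contourArea);hu=cv2.convexHull(c)[:,0]
    print('disc',cv2.fitEllipse(hu),circ(ray(im,hu,.058)))
go(63.25,-14.05,12,62.3);go(63.25,-14.05,6.8,62.3)
```

```text
disc ((317.83551025390625, 162.11241149902344), (138.92733764648438, 143.1028594970703), 173.88111877441406) (array([ 62.57, -13.31]), 6.58)
disc ((317.9429016113281, 162.2618408203125), (139.92791748046875, 143.75352478027344), 174.5775146484375) (array([ 62.57, -13.33]), 6.62)
tcp [ 60.62 -17.01  25.13] yaw 62.6 tilt [-0. -0. -1.] | turn 0.3 then shift [ 3.84  0.95 13.13] q6 0.09
tcp [ 60.62 -17.01  25.13] yaw 62.6 tilt [-0. -0. -1.] | turn 0.3 then shift [ 3.84  0.95 18.33] q6 0.09
```

>>> {"op": "send_rows", "data": {"rows": [[8.5,[3.84,0.95,2],0.3],[8.5,[0,0,4],0],[8.5,[0,0,4],0],[8.5,[0,0,3],0],[8.5,[0,0,2],0],[8.5,[0,0,2],0],[8.5,[0,0,1.3],0],[8.5,[0,0,0],0]], "newtons": 30}}

```text
t: 3.42
tool_pos: [0.6324, -0.1393, 0.0673]
tool_rot: [-2.687, -1.626, 0.002]
contact_force: [-1.4, 0.3, -0.5]
opening: 0.0852
grip_force: 0.0
```

>>> {"op": "send_rows", "data": {"rows": [[5.0,[0,0,0],0],[5.0,[0,0,0],0],[5.0,[0,0,0],0],[5.0,[0,0,0],0],[5.0,[0,0,0],0],[5.0,[0,0,0],0]], "newtons": 30}}

```text
t: 4.18
tool_pos: [0.634, -0.1397, 0.0698]
tool_rot: [2.686, 1.626, 0.003]
contact_force: [0.5, -0.6, 5.9]
opening: 0.0558
grip_force: 34.3
```

>>> {"op": "send_rows", "data": {"rows": [[5.0,[0,0,-1],0],[5.0,[0,0,-2],0],[5.0,[0,0,-2.5],0],[5.0,[0,0,-2],0],[5.0,[-2.5,-0.4,0],0],[5.0,[-4.5,-0.8,0],0],[5.0,[-4.5,-0.8,0],0],[5.0,[-4.5,-0.8,0],0],[5.0,[-4.5,-0.8,0],0],[5.0,[-3.8,-0.6,0],0]]}}

```text
t: 5.42
tool_pos: [0.4818, -0.3364, 0.1441]
tool_rot: [2.688, 1.626, 0.0]
contact_force: [0.4, 0.4, -2.1]
opening: 0.0551
grip_force: 33.5
```

>>> {"op": "send_rows", "data": {"rows": [[5.0,[-2.4,-0.4,0],0],[5.0,[0,0,0],0],[5.0,[0,0,0],0]]}}

```text
t: 5.8
tool_pos: [0.4686, -0.3542, 0.1437]
tool_rot: [-2.687, -1.627, -0.001]
contact_force: [0.3, -0.3, -1.0]
opening: 0.0558
grip_force: 33.5
```

Run:
```python
from h import *
go(46.8,-35.5,1.9,62.3)
o=ctrl.get_obs();print(o['t'],o['opening'],o['grip_force'],o['contact_force'])
im=shot('wrist','w2.png')
```

```text
tcp [ 46.86 -35.42  14.37] yaw 62.4 tilt [ 0.  0. -1.] | turn 0.1 then shift [-0.1  -0.02 12.47] q6 -0.29
5.8 0.055750359280405566 33.46738815307617 [ 0.34493849 -0.29798106 -0.98097115]
```

View pics/w2.png

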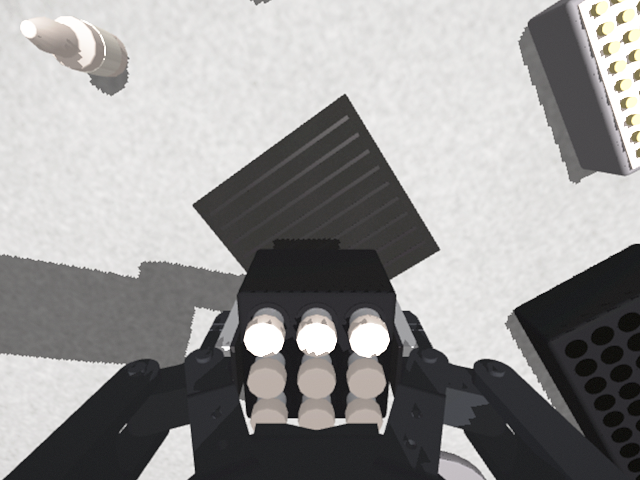

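The block is held upright between the fingers (caps near (316,340)) with the mat below it.

>>> {"op": "send_rows", "data": {"rows": [[5.0,[0,0,2],0],[5.0,[0,0,3],0],[5.0,[0,0,3],0],[5.0,[0,0,2],0],[5.0,[0,0,1.2],0],[5.0,[0,0,0.6],0],[5.0,[0,0,0.4],0],[5.0,[0,0,0],0],[5.0,[0,0,0],0]]}}

```text
t: 6.98
tool_pos: [0.4688, -0.3551, 0.0221]
tool_rot: [2.686, 1.626, 0.001]
contact_force: [-1.3, 0.1, -1.8]
opening: 0.0557
grip_force: 33.5
```

>>> {"op": "send_rows", "data": {"rows": [[5.0,[0,0,0.15],0],[5.0,[0,0,0.15],0],[5.0,[0,0,0],0]]}}

```text
t: 7.35
tool_pos: [0.4682, -0.3545, 0.0181]
tool_rot: [-2.687, -1.627, 0.0]
contact_force: [-0.4, -0.2, -2.1]
opening: 0.0556
grip_force: 33.5
```

>>> {"op": "send_rows", "data": {"rows": [[5.0,[0,0,0.1],0],[5.0,[0,0,0.1],0],[5.0,[0,0,0],0]]}}

```text
t: 7.72
tool_pos: [0.4684, -0.3547, 0.0169]
tool_rot: [-2.687, -1.627, 0.0]
contact_force: [-2.2, 2.7, 3.8]
opening: 0.0555
grip_force: 34.0
```

>>> {"op": "send_rows", "data": {"rows": [[6.2,[0,0,0],0],[7.0,[0,0,0],0],[8.5,[0,0,0],0],[8.5,[0,0,0],0],[8.5,[0,0,-1],0],[8.5,[0,0,-3],0],[8.5,[0,0,-5],0],[8.5,[0,0,-5],0],[8.5,[0,0,-4],0],[8.5,[0,0,0],0]]}}

```text
t: 8.98
tool_pos: [0.4703, -0.3565, 0.2024]
tool_rot: [2.679, 1.622, 0.004]
contact_force: [-0.2, 0.4, 0.0]
opening: 0.0848
grip_force: 0.0
```

Run:
```python
from h import *
go(56.7,10.6,20,62.3);go(56.7,10.6,20,92.6)
```

```text
tcp [ 47.03 -35.65  20.24] yaw 62.4 tilt [ 0.007 -0.007 -1.   ] | turn 0.1 then shift [ 45.44 -12.94   0.24] q6 -0.29
tcp [ 47.03 -35.65  20.24] yaw 62.4 tilt [ 0.007 -0.007 -1.   ] | turn -30.2 then shift [45.77 11.76  0.24] q6 -0.29
```

>>> {"op": "send_rows", "data": {"rows": [[8.5,[2.5,-0.8,-1],0],[8.5,[4.5,-1.5,-1],0],[8.5,[5,-1.5,-1],0],[8.5,[5,-1.5,-1],0],[8.5,[5,-1.5,0],0],[8.5,[5,-1.5,0],0],[8.5,[5,-1.5,0],0],[8.5,[5,-1.5,0],0],[8.5,[3,-1,0],0],[8.5,[0,0,0],0]]}}

```text
t: 10.22
tool_pos: [0.5442, 0.0586, 0.235]
tool_rot: [-2.684, -1.631, 0.003]
contact_force: [0.2, -1.0, -0.1]
opening: 0.0849
grip_force: 0.0
```

>>> {"op": "send_rows", "data": {"rows": [[8.5,[0,0,0],0],[8.5,[0,0,0],0]]}}

```text
t: 10.48
tool_pos: [0.5446, 0.0557, 0.236]
tool_rot: [-2.689, -1.625, 0.001]
contact_force: [-0.0, -0.2, -0.3]
opening: 0.0849
grip_force: 0.0
```

Run:
```python
from h import *
im=shot('wrist','w3.png');f=im['frame'];w=cloud(im);z=w[...,2];V=f.max(2).astype(int)
b=np.hypot(w[...,0]-.567,w[...,1]-.106)<.05
m=(b&(z>.075)).astype(np.uint8);c=max(cv2.findContours(m,0,1)[0],key=cv2.contourArea);hu=cv2.convexHull(c)[:,0]
print('cap',cv2.fitEllipse(hu),circ(ray(im,hu,.086)))
go(56.7,10.6,20,62.3)
```

```text
cap ((311.2107849121094, 457.56439208984375), (191.17550659179688, 308.07537841796875), 94.01121520996094) (array([ 39.43, -21.32]), 17.42)
tcp [54.47  5.57 23.61] yaw 62.3 tilt [-0. -0. -1.] | turn -0.0 then shift [ 5.49 -0.36  3.61] q6 0.45
```

View pics/w3.png

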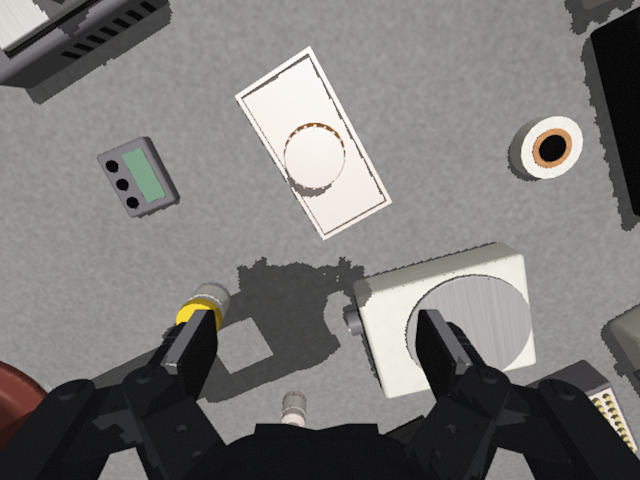

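Jar cap at (314,157) in the white tray, corners about (310,47), (390,203), (325,238) and (237,97). The gripper's own fingers had fooled the mask, so I restrict it.

Run:
```python
from h import *
im=shot('wrist');f=im['frame'];w=cloud(im);z=w[...,2];V=f.max(2).astype(int)
b=np.zeros((480,640),bool);b[30:245,225:400]=1
m=(b&(z>.07)&(z<.1)).astype(np.uint8);c=max(cv2.findContours(m,0,1)[0],key=cv2.contourArea);hu=cv2.convexHull(c)[:,0]
print('cap',cv2.fitEllipse(hu),circ(ray(im,hu,.086)))
m=cv2.morphologyEx((b&(V>205)).astype(np.uint8),cv2.MORPH_OPEN,np.ones((3,3)));c=max(cv2.findContours(m,0,1)[0],key=cv2.contourArea)
print('tray px',cv2.minAreaRect(c),'world',cv2.minAreaRect(ray(im,c[:,0],.014).astype(np.float32)))
```

```text
cap ((314.28765869140625, 157.02224731445312), (62.66621780395508, 64.07015991210938), 0.790115475654602) (array([56.73, 10.47]), 2.55)
tray px ((313.3872375488281, 144.68841552734375), (176.76641845703125, 89.8812255859375), 60.642250061035156) world ((56.90277099609375, 10.35620403289795), (8.458248138427734, 17.09334373474121), 2.8041160106658936)
```

>>> {"op": "send_rows", "data": {"rows": [[8.5,[3,-0.15,2],0],[8.5,[2.4,-0.13,4],0],[8.5,[0,0,4.4],0],[8.5,[0,0,4],0],[8.5,[0,0,3],0],[8.5,[0,0,2],0],[8.5,[0,0,1],0],[8.5,[0,0,1],0],[8.5,[0,0,0],0]]}}

```text
t: 11.7
tool_pos: [0.5675, 0.1059, 0.0223]
tool_rot: [-2.688, -1.627, 0.0]
contact_force: [-0.2, 0.4, -0.3]
opening: 0.0848
grip_force: 0.0
```

>>> {"op": "send_rows", "data": {"rows": [[5.0,[0,0,0],0],[5.0,[0,0,0],0],[5.0,[0,0,0],0],[5.0,[0,0,0],0],[5.0,[0,0,0],0],[5.0,[0,0,0],0]], "newtons": 40}}

```text
t: 12.45
tool_pos: [0.569, 0.1059, 0.024]
tool_rot: [2.686, 1.626, 0.004]
contact_force: [1.3, -1.0, 6.4]
opening: 0.0542
grip_force: 42.7
```

Run:
```python
from h import *
go(62.57,-13.32,11,62.3)
```

```text
tcp [56.9  10.59  2.4 ] yaw 62.4 tilt [ 0.003 -0.    -1.   ] | turn 0.1 then shift [-18.53  16.13  -8.6 ] q6 0.54
```

>>> {"op": "send_rows", "data": {"rows": [[5.0,[0,0,-0.7],0],[5.0,[0,0,-1.5],0],[5.0,[0,0,-2.5],0],[5.0,[0,0,-3],0],[5.0,[0,0,-2.5],0],[5.0,[0,0,-1],0],[5.0,[0,0,0],0]]}}

```text
t: 13.32
tool_pos: [0.5675, 0.106, 0.1348]
tool_rot: [2.687, 1.627, 0.001]
contact_force: [0.4, -0.3, -2.7]
opening: 0.0545
grip_force: 41.9
```

Run:
```python
from h import *
im=shot('wrist','w4.png'); go(62.57,-13.32,11,62.3);print(ctrl.get_obs()['opening'],ctrl.get_obs()['contact_force'])
```

```text
tcp [56.68 10.6  13.36] yaw 62.4 tilt [-0.001  0.    -1.   ] | turn 0.1 then shift [-18.44  16.33   2.36] q6 0.54
0.054773895456075423 [-0.67175763  0.32830461 -3.54218119]
```

View pics/w4.png

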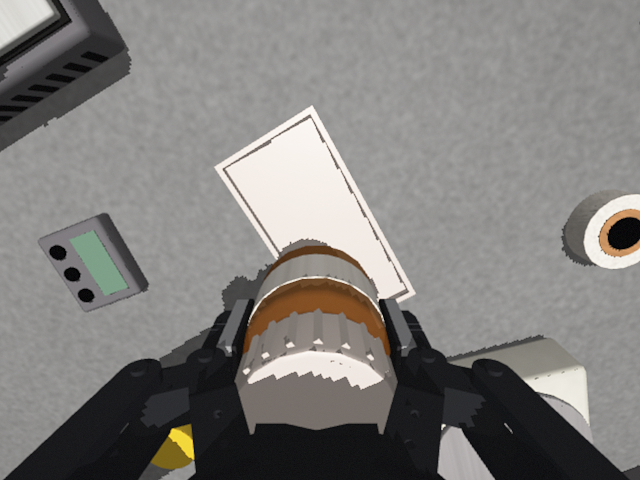

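The jar is held upright (cap near (316,375)) and the tray is empty. I carry it to the stirrer disc.

>>> {"op": "send_rows", "data": {"rows": [[5.0,[-2,1.8,0],0],[5.0,[-3.5,3.1,0],0],[5.0,[-4,3.5,0],0],[5.0,[-4,3.5,0],0],[5.0,[-3,2.7,0],0],[5.0,[-1.94,1.73,0],0],[5.0,[0,0,2],0],[5.0,[0,0,2],0],[5.0,[0,0,1],0],[5.0,[0,0,0],0]]}}

```text
t: 14.62
tool_pos: [0.6253, -0.1317, 0.0822]
tool_rot: [-2.684, -1.627, 0.004]
contact_force: [-0.9, 0.6, -2.4]
opening: 0.0549
grip_force: 42.0
```

>>> {"op": "send_rows", "data": {"rows": [[5.0,[0,0,0],0]]}}

```text
t: 14.75
tool_pos: [0.627, -0.1327, 0.0849]
tool_rot: [2.686, 1.628, 0.001]
contact_force: [-0.3, 0.9, -1.6]
opening: 0.0545
grip_force: 42.0
```

Run:
```python
from h import *
go(62.57,-13.32,7.5,62.3)
```

```text
tcp [ 62.7  -13.27   8.49] yaw 62.4 tilt [ 0.001 -0.    -1.   ] | turn 0.1 then shift [-0.11 -0.09  0.99] q6 0.16
```

>>> {"op": "send_rows", "data": {"rows": [[5.0,[-0.1,-0.1,0.3],0],[5.0,[0,0,0.2],0],[5.0,[0,0,0.1],0],[5.0,[0,0,0],0],[5.0,[0,0,0],0]]}}

```text
t: 15.38
tool_pos: [0.6253, -0.1336, 0.0784]
tool_rot: [2.688, 1.627, 0.0]
contact_force: [0.1, 0.8, -3.6]
opening: 0.0547
grip_force: 42.0
```

>>> {"op": "send_rows", "data": {"rows": [[5.0,[0,0,0.1],0],[5.0,[0,0,0.1],0],[5.0,[0,0,0],0]]}}

```text
t: 15.75
tool_pos: [0.6251, -0.1335, 0.0761]
tool_rot: [-2.687, -1.627, 0.0]
contact_force: [0.7, 0.3, -3.4]
opening: 0.0551
grip_force: 42.0
```

>>> {"op": "send_rows", "data": {"rows": [[5.0,[0,0,0.1],0],[5.0,[0,0,0.1],0],[5.0,[0,0,0],0]]}}

```text
t: 16.12
tool_pos: [0.6253, -0.1336, 0.0759]
tool_rot: [-2.687, -1.627, 0.001]
contact_force: [-3.7, 1.0, 5.6]
opening: 0.0546
grip_force: 43.0
```

>>> {"op": "send_rows", "data": {"rows": [[6.2,[0,0,0],0],[7.0,[0,0,0],0],[8.5,[0,0,0],0],[8.5,[0,0,0],0],[8.5,[0,0,-1],0],[8.5,[0,0,-3],0],[8.5,[0,0,-4],0],[8.5,[0,0,-4],0],[8.5,[0,0,-3],0],[8.5,[0,0,0],0]]}}

```text
t: 17.38
tool_pos: [0.6271, -0.1342, 0.2291]
tool_rot: [2.682, 1.624, 0.008]
contact_force: [0.3, 0.4, -0.4]
opening: 0.085
grip_force: 0.0
```

Run:
```python
from h import *
go(44.4,35.9,24,102.8)
```

```text
tcp [ 62.71 -13.42  22.91] yaw 62.4 tilt [ 0.007 -0.003 -1.   ] | turn -40.4 then shift [52.15 -6.93 -1.09] q6 0.16
```

>>> {"op": "send_rows", "data": {"rows": [[8.5,[0,0,-1],-10],[8.5,[0,0,-1],-10],[8.5,[0,0,0],-10],[8.5,[0,0,0],-10.4],[8.5,[3,-0.4,0],0],[8.5,[5,-0.75,0],0],[8.5,[5,-0.75,0],0],[8.5,[5,-0.75,0],0],[8.5,[5,-0.75,0],0],[8.5,[5,-0.75,0],0]]}}

```text
t: 18.62
tool_pos: [0.5213, 0.1316, 0.2427]
tool_rot: [-1.96, -2.453, 0.002]
contact_force: [0.7, 0.3, 0.4]
opening: 0.0846
grip_force: 0.0
```

>>> {"op": "send_rows", "data": {"rows": [[8.5,[5,-0.75,0],0],[8.5,[5,-0.75,0],0],[8.5,[5,-0.75,0],0],[8.5,[3,-0.45,0],0],[8.5,[0,0,0],0],[8.5,[0,0,0],0],[8.5,[0,0,0],0]]}}

```text
t: 19.5
tool_pos: [0.457, 0.2989, 0.2439]
tool_rot: [-1.962, -2.453, 0.001]
contact_force: [0.7, 0.4, -0.2]
opening: 0.085
grip_force: 0.0
```

Run:
```python
from h import *
im=shot('wrist','w5.png'); w=cloud(im);z=w[...,2]
b=np.zeros((480,640),bool);b[:290,100:540]=1
rect(w,b&(z>.095)&(z<.16),'carrier')
go(44.4,35.9,25,102.8)
```

```text
carrier px [320.0, 143.0] n 5972 ctr [44.44 35.99] size [12.03  2.6 ] yaw -76.7 z med 12.13
tcp [45.71 29.89 24.4 ] yaw 102.7 tilt [-0. -0. -1.] | turn -0.1 then shift [ 6.15  0.05 -0.6 ] q6 0.22
```

View pics/w5.png

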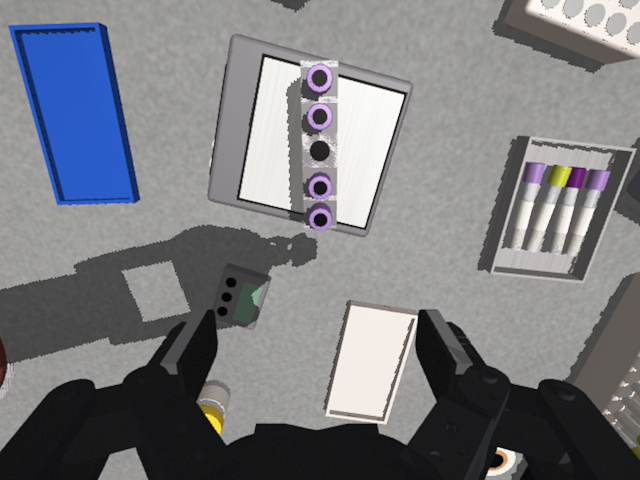

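Grey carrier at (320,150) on the aluminium plate, five places in line with the tool x axis, the middle one empty at (319,150). The blue tray at (75,112) stays untouched.

>>> {"op": "send_rows", "data": {"rows": [[8.5,[0,0,0],-0.6],[8.5,[3.2,0.1,0],0],[8.5,[3.0,0.07,2],0],[8.5,[0,0,4],0],[8.5,[0,0,4],0],[8.5,[0,0,3],0],[8.5,[0,0,2],0],[8.5,[0,0,1.2],0],[8.5,[0,0,0],0]]}}

```text
t: 20.68
tool_pos: [0.444, 0.3604, 0.082]
tool_rot: [-1.948, -2.465, 0.001]
contact_force: [-0.1, -0.6, -0.0]
opening: 0.0852
grip_force: 0.0
```

>>> {"op": "send_rows", "data": {"rows": [[5.0,[0,0,0],0],[4.0,[0,0,0],0],[3.0,[0,0,0],0],[2.0,[0,0,0],0],[2.0,[0,0,0],0],[2.0,[0,0,0],0],[2.0,[0,0,0],0],[2.0,[0,0,0],0]], "newtons": 40}}

```text
t: 21.68
tool_pos: [0.4445, 0.3609, 0.0831]
tool_rot: [1.947, 2.465, 0.002]
contact_force: [-0.6, -1.1, 5.6]
opening: 0.0259
grip_force: 41.6
```

Run:
```python
from h import *
go(56.9,10.36,10,92.8)
```

```text
tcp [44.45 36.09  8.31] yaw 103.4 tilt [ 0.001  0.001 -1.   ] | turn 10.6 then shift [-26.31  11.18  -1.69] q6 0.32
```

>>> {"op": "send_rows", "data": {"rows": [[2.0,[0,0,-0.7],0],[2.0,[0,0,-1.5],0],[2.0,[0,0,-2],0],[2.0,[0,0,-1.8],0],[2.0,[0,0,0],5.3],[2.0,[0,0,0],5.3],[2.0,[-3,1.2,0],0],[2.0,[-4,1.7,0],0],[2.0,[-4.5,2,0],0],[2.0,[-4.5,2,0],0]]}}

```text
t: 22.92
tool_pos: [0.5216, 0.203, 0.1439]
tool_rot: [2.166, 2.274, 0.003]
contact_force: [0.3, 0.2, -2.5]
opening: 0.0256
grip_force: 40.5
```

>>> {"op": "send_rows", "data": {"rows": [[2.0,[-4.5,2,0],0],[2.0,[-3.5,1.4,0],0],[2.0,[-2.3,0.9,0],0],[2.0,[0,0,0],0],[2.0,[0,0,0],0],[2.0,[0,0,0],0]]}}

```text
t: 23.68
tool_pos: [0.5683, 0.1043, 0.1426]
tool_rot: [-2.165, -2.276, -0.0]
contact_force: [-0.2, -0.2, -2.4]
opening: 0.0257
grip_force: 40.5
```

Run:
```python
from h import *
im=shot('wrist','w6.png');go(56.9,10.36,3.1,92.8)
```

```text
tcp [56.83 10.43 14.24] yaw 92.9 tilt [-0.  0. -1.] | turn 0.1 then shift [-0.07  0.07 11.14] q6 0.0
```

View pics/w6.png

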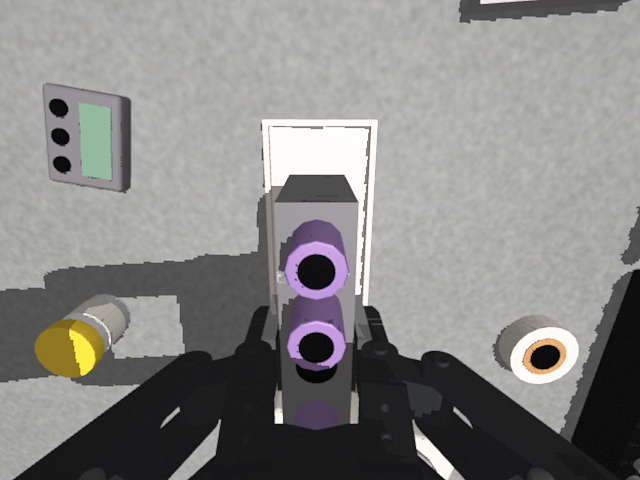

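The carrier is centred and parallel over the white tray (tray edges at columns 265 and 375).

>>> {"op": "send_rows", "data": {"rows": [[2.0,[-0.05,0.05,2],0],[2.0,[0,0,3],0],[2.0,[0,0,2.5],0],[2.0,[0,0,1.5],0],[2.0,[0,0,1],0],[2.0,[0,0,0.5],0],[2.0,[0,0,0.2],0],[2.0,[0,0,0],0],[2.0,[0,0,0],0]]}}

```text
t: 24.85
tool_pos: [0.5696, 0.1029, 0.036]
tool_rot: [2.166, 2.274, 0.001]
contact_force: [1.6, -0.1, -2.2]
opening: 0.0258
grip_force: 40.5
```

>>> {"op": "send_rows", "data": {"rows": [[2.0,[0,0,0.1],0],[2.0,[0,0,0.1],0],[2.0,[0,0,0.1],0],[2.0,[0,0,0],0]]}}

```text
t: 25.35
tool_pos: [0.569, 0.1029, 0.0321]
tool_rot: [-2.167, -2.274, 0.0]
contact_force: [0.1, 0.2, -2.5]
opening: 0.0259
grip_force: 40.5
```

>>> {"op": "send_rows", "data": {"rows": [[2.0,[0,0,0.1],0],[2.0,[0,0,0.1],0],[2.0,[0,0,0],0]]}}

```text
t: 25.72
tool_pos: [0.5693, 0.1029, 0.0311]
tool_rot: [-2.167, -2.275, 0.0]
contact_force: [-4.1, -0.3, 4.0]
opening: 0.0254
grip_force: 41.4
```

Contact is gentle, so I release and rise.

>>> {"op": "send_rows", "data": {"rows": [[3.2,[0,0,0],0],[4.0,[0,0,0],0],[6.0,[0,0,0],0],[6.0,[0,0,0],0],[6.0,[0,0,-1.5],0],[6.0,[0,0,-4],0],[6.0,[0,0,-5],0],[6.0,[0,0,-5],0],[8.5,[0,0,-5],0],[8.5,[0,0,0],0]]}}

```text
t: 26.98
tool_pos: [0.5722, 0.1031, 0.2431]
tool_rot: [2.161, 2.268, 0.014]
contact_force: [-0.2, 1.1, -0.1]
opening: 0.0847
grip_force: 0.0
```

Run:
```python
from h import *
go(46.8,-35.5,24,62.3)
im=shot('top');f=im['frame'];w=cloud(im);z=w[...,2];V=f.max(2).astype(int)
b=np.zeros((480,640),bool);b[180:270,165:250]=1
pts=np.argwhere(b&(z>.045)&(z<.075)&(V>190))[:,::-1].astype(np.float32);print('cold',cv2.minAreaRect(ray(im,cv2.convexHull(pts)[:,0],.058).astype(np.float32)))
```

```text
tcp [57.22 10.31 24.31] yaw 92.8 tilt [ 0.012  0.001 -1.   ] | turn 30.5 then shift [-45.4   12.07   0.31] q6 0.0
cold ((44.39009094238281, 35.82257080078125), (12.188215255737305, 12.16617202758789), 89.06095886230469)
```

>>> {"op": "send_rows", "data": {"rows": [[8.5,[0,0,0],10],[8.5,[0,0,0],10.2],[8.5,[0,0,0],10.2],[8.5,[-3,0.6,0],0],[8.5,[-5,1.2,0],0],[8.5,[-5,1.2,0],0],[8.5,[-5,1.2,0],0],[8.5,[-5,1.2,0],0],[8.5,[-5,1.2,0],0],[8.5,[-5,1.3,0],0]]}}

```text
t: 28.28
tool_pos: [0.4847, -0.2271, 0.2337]
tool_rot: [-2.686, -1.626, 0.002]
contact_force: [0.5, -0.2, -1.1]
opening: 0.0851
grip_force: 0.0
```

>>> {"op": "send_rows", "data": {"rows": [[8.5,[-5,1.3,0],0],[8.5,[-5,1.3,0],0],[8.5,[-4,1.2,0],0],[8.5,[-2.5,0.7,0],0],[8.5,[0,0,0],0],[8.5,[0,0,0],0]]}}

```text
t: 29.02
tool_pos: [0.4497, -0.3921, 0.2348]
tool_rot: [-2.686, -1.627, -0.0]
contact_force: [0.6, 0.4, -0.9]
opening: 0.0853
grip_force: 0.0
```

Run:
```python
from h import *
im=shot('wrist','w7.png');f=im['frame'];w=cloud(im);z=w[...,2];V=f.max(2).astype(int)
b=np.zeros((480,640),bool);b[60:260,220:420]=1
p,a=blobs(im,b&(V>150)&(z>.045)&(z<.08),.063,40,600);print('caps',len(p),p.mean(0).round(2),a)
print(cv2.minAreaRect(p.astype(np.float32)))
c=p.mean(0);go(c[0],c[1],1.7,62.3)
```

```text
caps 9 [ 46.66 -35.54] [195 193 193 185 183 187 177 175 175]
((46.66033935546875, -35.53199005126953), (3.4062960147857666, 3.4057416915893555), 62.313270568847656)
tcp [ 44.99 -39.19  23.5 ] yaw 62.5 tilt [-0.     0.001 -1.   ] | turn 0.2 then shift [ 4.01 -0.21 21.8 ] q6 -0.36
```

View pics/w7.png

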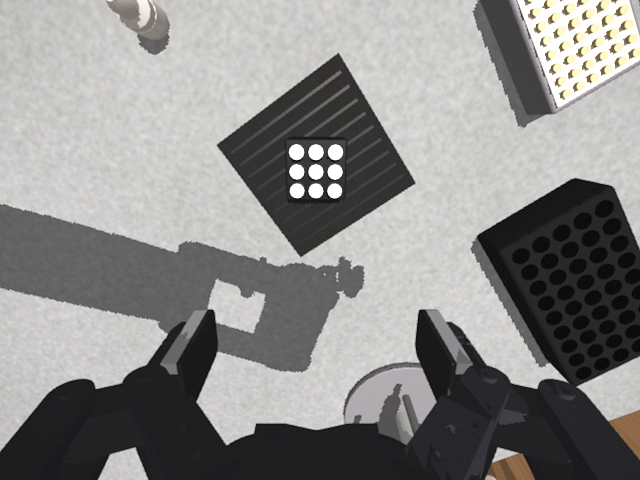

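The block stands upright on the mat at (316,171), caps square to the image.

>>> {"op": "send_rows", "data": {"rows": [[8.5,[2,-0.1,3],0],[8.5,[2,-0.1,4],0],[8.5,[0,0,4.5],0],[8.5,[0,0,4],0],[8.5,[0,0,3],0],[8.5,[0,0,2],0],[8.5,[0,0,1.3],0],[8.5,[0,0,0],0]]}}

```text
t: 30.08
tool_pos: [0.4662, -0.3564, 0.0169]
tool_rot: [-2.686, -1.627, 0.0]
contact_force: [0.1, -0.2, -0.8]
opening: 0.085
grip_force: 0.0
```

>>> {"op": "send_rows", "data": {"rows": [[5.0,[0,0,0],0],[5.0,[0,0,0],0],[5.0,[0,0,0],0],[5.0,[0,0,0],0],[5.0,[0,0,0],0],[5.0,[0,0,0],0]], "newtons": 30}}

```text
t: 30.82
tool_pos: [0.4671, -0.3577, 0.0189]
tool_rot: [2.686, 1.626, 0.001]
contact_force: [0.1, 1.2, 6.2]
opening: 0.0557
grip_force: 33.5
```

Run:
```python
from h import *
go(44.4,35.8,13,89.1)
```

```text
tcp [ 46.71 -35.77   1.89] yaw 62.4 tilt [ 0.002 -0.002 -1.   ] | turn -26.7 then shift [ 71.53  -3.43 -11.11] q6 -0.3
```

>>> {"op": "send_rows", "data": {"rows": [[5.0,[0,0,-1],0],[5.0,[0,0,-2.5],0],[5.0,[0,0,-3.5],0],[5.0,[0,0,-3.5],0],[5.0,[0,0,-3],0],[5.0,[0,0,-1.5],0],[5.0,[0,0,0],-8.9],[5.0,[0,0,0],-8.9],[5.0,[0,0,0],-8.9],[5.0,[2,-0.1,0],0]]}}

```text
t: 32.08
tool_pos: [0.465, -0.3364, 0.1662]
tool_rot: [-2.241, -2.199, 0.0]
contact_force: [-0.3, 0.8, -1.7]
opening: 0.0555
grip_force: 32.7
```

>>> {"op": "send_rows", "data": {"rows": [[5.0,[4,-0.2,0],0],[5.0,[5,-0.24,0],0],[5.0,[5,-0.24,0],0],[5.0,[5,-0.24,0],0],[5.0,[5,-0.24,0],0],[5.0,[5,-0.24,0],0],[5.0,[5,-0.24,0],0],[5.0,[5,-0.24,0],0],[5.0,[5,-0.24,0],0],[5.0,[5,-0.24,0],0]]}}

```text
t: 33.33
tool_pos: [0.4482, 0.1557, 0.1667]
tool_rot: [-2.241, -2.201, 0.001]
contact_force: [0.1, -0.3, -1.6]
opening: 0.0551
grip_force: 32.7
```

>>> {"op": "send_rows", "data": {"rows": [[5.0,[5,-0.24,0],0],[5.0,[5,-0.24,0],0],[5.0,[4,-0.2,0],0],[5.0,[2,-0.1,0],0],[5.0,[0,0,0],0],[5.0,[0,0,0],0],[5.0,[0,0,0],0]]}}

```text
t: 34.2
tool_pos: [0.4448, 0.3125, 0.1672]
tool_rot: [2.241, 2.201, -0.0]
contact_force: [-0.2, 0.0, -2.1]
opening: 0.0555
grip_force: 32.7
```

Run:
```python
from h import *
go(44.4,35.8,7.2,89.1);o=ctrl.get_obs();print(o['opening'],o['contact_force'])
im=shot('wrist','w8.png');f=im['frame'];w=cloud(im);z=w[...,2];V=f.max(2).astype(int)
```

```text
tcp [44.48 31.25 16.72] yaw 89.0 tilt [-0. -0. -1.] | turn -0.1 then shift [ 4.55 -0.15  9.52] q6 0.49
0.05551943765328503 [-0.22385342  0.01120173 -2.12461788]
```

View pics/w8.png

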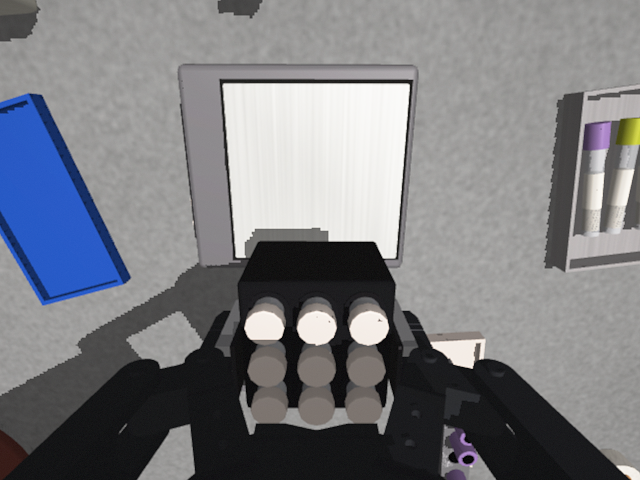

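The block is held upright, aligned with the empty aluminium plate (corners about (222,82) and (400,258)).

>>> {"op": "send_rows", "data": {"rows": [[5.0,[2.5,-0.1,0],0],[5.0,[2.0,-0.05,1],0],[5.0,[0,0,2.5],0],[5.0,[0,0,2.5],0],[5.0,[0,0,1.5],0],[5.0,[0,0,0.8],0],[5.0,[0,0,0.5],0],[5.0,[0,0,0.2],0],[5.0,[0,0,0],0],[5.0,[0,0,0],0]]}}

```text
t: 35.5
tool_pos: [0.4442, 0.3589, 0.0779]
tool_rot: [2.239, 2.203, 0.002]
contact_force: [-0.1, -1.1, -0.6]
opening: 0.0555
grip_force: 32.7
```

>>> {"op": "send_rows", "data": {"rows": [[5.0,[0,0,0.1],0],[5.0,[0,0,0.1],0],[5.0,[0,0,0.1],0],[5.0,[0,0,0],0]]}}

```text
t: 36.0
tool_pos: [0.4438, 0.3586, 0.0741]
tool_rot: [-2.239, -2.204, 0.0]
contact_force: [-0.3, 0.9, -2.1]
opening: 0.0555
grip_force: 32.7
```

>>> {"op": "send_rows", "data": {"rows": [[5.0,[0,0,0.1],0],[5.0,[0,0,0.1],0],[5.0,[0,0,0],0]]}}

```text
t: 36.38
tool_pos: [0.4438, 0.3586, 0.0721]
tool_rot: [-2.239, -2.203, 0.0]
contact_force: [0.4, 0.0, -2.2]
opening: 0.0554
grip_force: 32.7
```

>>> {"op": "send_rows", "data": {"rows": [[5.0,[0,0,0.1],0],[5.0,[0,0,0],0],[5.0,[0,0,0],0]]}}

```text
t: 36.75
tool_pos: [0.444, 0.3587, 0.0719]
tool_rot: [2.239, 2.203, 0.0]
contact_force: [-2.0, -2.2, 3.3]
opening: 0.0554
grip_force: 33.4
```

Contact. I release, rise and back off so the top camera has a clear view.

>>> {"op": "send_rows", "data": {"rows": [[6.2,[0,0,0],0],[7.0,[0,0,0],0],[8.5,[0,0,0],0],[8.5,[0,0,0],0],[8.5,[0,0,-1],0],[8.5,[0,0,-3],0],[8.5,[0,0,-5],0],[8.5,[0,0,-5],0],[8.5,[0,0,-3],0],[8.5,[0,0,0],0]]}}

```text
t: 38.0
tool_pos: [0.4455, 0.3597, 0.246]
tool_rot: [2.238, 2.202, 0.012]
contact_force: [0.4, 0.5, -0.6]
opening: 0.0844
grip_force: 0.0
```

>>> {"op": "send_rows", "data": {"rows": [[8.5,[-3,0,0],0],[8.5,[-5,0,0],0],[8.5,[-5,0,0],0],[8.5,[-5,0,0],0],[8.5,[-5,0,0],0],[8.5,[-5,0,0],0],[8.5,[-4,0,0],0],[8.5,[0,0,0],0],[8.5,[0,0,0],0]]}}

```text
t: 39.12
tool_pos: [0.4383, 0.039, 0.2403]
tool_rot: [-2.238, -2.202, 0.001]
contact_force: [0.5, 0.4, -0.8]
opening: 0.0848
grip_force: 0.0
```

Run:
```python
from h import *
im=shot('top','t9.png');w=cloud(im);f=im['frame'];z=w[...,2]
def box(u0,u1,v0,v1):
    m=np.zeros((480,640),bool);m[v0:v1,u0:u1]=1;return m
rect(w,box(265,355,145,205)&(z>.05)&(z<.11),'carrier');rect(w,box(355,445,110,205)&(z>.13)&(z<.15),'jar');rect(w,box(165,250,180,270)&(z>.09)&(z<.13),'block')
rect(w,box(325,370,225,265)&(z>.05)&(z<.07),'pot');rect(w,box(405,430,225,255)&(z>.03)&(z<.09),'dropper');rect(w,box(265,310,220,260)&(z>.012)&(z<.03),'timer')
```

```text
carrier px [298.0, 169.0] n 264 ctr [56.68 12.97] size [6.71 2.71] yaw -87.4 z med 6.97
jar px [409.0, 140.0] n 360 ctr [ 62.33 -13.27] size [4.96 4.93] yaw -57.2 z med 13.77
block px [202.0, 217.0] n 573 ctr [44.28 36.15] size [5.62 5.61] yaw 89.4 z med 10.63
pot px [347.0, 247.0] n 149 ctr [37.55  0.76] size [4.47 3.09] yaw -47.3 z med 6.03
dropper px [415.0, 240.0] n 116 ctr [ 39.24 -16.7 ] size [2.8  2.78] yaw 42.4 z med 4.63
timer px [285.0, 240.0] n 572 ctr [39.24 16.68] size [7.01 5.5 ] yaw 83.0 z med 1.85
```

View pics/t9.png

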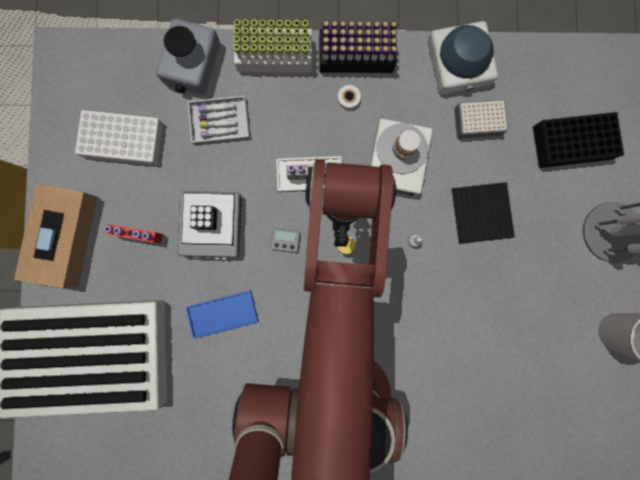

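The jar is on the disc at (406,142) and the block on the plate at (203,217). The carrier is in the white tray; its visible end matches a centre at y 10.3 cm, against 10.4 for the tray. The dropper and timer have not moved. The pot is partly hidden by the arm, but nothing went near it.

```bash
python3 -c "
from station import ctrl
print(ctrl.finish_job())"
```

```text
the job is handed in; nothing more can be done
None
```

I put the jar on the stirrer, the microtube block on the cold plate and the carrier in the white tray, each within about 4 mm of centre by the camera, and handed the job in at about 39 s; no verdict came back.

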